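# Open the cover of a test box whose latch may be caught

## Task

Take the black pull on the test box's blue cover and tug it, with the orange latch still where it is, to learn whether the cover is caught. If it is caught, slide the orange latch fully over to its other end and lift again; if it comes up freely, leave the latch, since sliding it would lock the cover. Raise the cover to about 45 degrees and finish while still holding it there by the pull with the fingers, without disturbing the two plug-in modules or the meter beside the box.

Things in the scene. Friction and masses are not known exactly. Their poses are not given: they have to be found in the camera images.
- case: Grey steel test box screwed to the bench, 200 x 280 x 80 mm (x, y, z) without its cover; origin at the centre of its underside. Its own x axis points from the front (the side with four red and black sockets, nearest the robot) to the hinge side, y to its left, z up. Its blue steel cover is 200 x 280 x 8 mm, so the closed cover's top face is 88 mm above the bench.
- cover (a joint): Hinge angle of the blue cover in rad: 0 closed, grows as the front edge rises (stop at 1.3). No spring or stay: the cover (0.45 to 0.85 kg with its fittings) falls shut when let go. If the latch catches it, it rises only about 0.025 rad (4 mm at the pull) and then stops hard; if free, it swings up.
- cover_hinge (a point): Middle of the hinge line, on the rear (+x) edge of the box 80 mm above the bench. The hinge line runs along the box's y axis.
- pull: The black upright pull tab fixed on the cover: tab 12 mm thick (along the box's y), 40 mm long (along its x), 50 mm tall, upright on the cover's top face. Its origin is the grip point, in the middle of the tab, 28 mm above the cover's top face, 170 mm before the hinge line and 60 mm left (+y) of the box's centre line; it moves with the cover, whose axes it shares.
- latch_grip (a point): Grip point of the orange latch knob: knob 16 mm wide along the box's y, 34 mm along its x, its top 37 mm above the cover's top face. The point is on its middle axis, 24 mm above the cover's top face, 165 mm before the hinge line, and 85 mm right (-y) of the box's centre line when the latch reads 0. It sits on the cover and moves with it.
- latch (a joint): Travel of the latch knob in m along the box's +y (to the left, towards the pull): 0 to 0.028, with hard stops at both ends. It starts near 0 and stays where it is left; about 2 N to slide. Which of its two ends locks the cover differs from box to box and cannot be seen: the locking end reaches to about half the travel. Slide it only with the cover down, since a raised cover presses on the catch.
- module_a_center (a point): Centre of a loose plug-in module, clear block with white top, 40 x 40 x 42 mm, standing beside the box: leave alone.
- module_b_center (a point): Centre of a second such module, 40 x 40 x 42 mm: leave alone.
- meter_center (a point): Centre of a yellow handheld meter lying flat beside the box, 140 x 70 x 34 mm: leave alone.

How it is judged:
By the outcome, as a careful person would: the job done as asked, in the order asked, and still so for the second after the job is handed in, while the arm keeps its last pose, push and grip.
It also fails if it takes over 54 s, if anything falls off the work surface, if the arm or the gripper's body presses on something with over 40 N, if the wrist force passes 120 N, or if a joint passes its speed limit or range.

## Robot

A 7-joint arm with a two-finger parallel gripper is mounted at the origin on the work surface. World frame = base frame: x ahead of the robot, y to its left, z up, the work surface at z = 0. Lengths are in m, angles in rad, forces in N, time in s.
With the tool pointing down it reaches from about 0.4 to 0.925 m from the base axis. Payload 4.1 kg.
Tool frame: the origin (TCP) lies at the very end of the fingers, on their centre line; the grasp point (between the pads) lies 19 mm behind it; z points along the fingers, x is the direction in which the jaws open and shut, and the axes are right-handed (so a half turn about z gives the same grasp; the last joint's range is limited). The gripper opens to 85 mm and grips with 20 to 120 N. Pads are 22 mm wide; open, the fingers measure 114 mm over their backs; the gripper's body (76 mm by 85 mm) begins 54 mm behind the grasp point. The pads swing forward as they close: fully open they stand 13 mm farther back than shut.
Start: joints at [1.096, 0.398, 0.045, 1.537, -0.019, 1.207, -0.051], TCP at [0.239, -0.605, 0.231] pointing down, gripper open.
Joint ranges: [-2.82, 2.82], [-0.49, 2.23], [-1.37, 1.46], [0, 2.46], [-1.36, 4.5], [0.23, 2], [-2.94, 2.94]. Speed limits (rad/s): [2.57, 2.57, 3.14, 3.14, 3.14, 3.14, 3.14].

## Interface

Orientations are given as a unit quaternion [w, x, y, z].
In Python, from bench import arm gives the robot as it stands.
- The arm moves only by the tool servo_tool, never from a script. Its argument "motion" is a list of rows, each a list of 3 entries, a list of its own where there are three numbers: the shift along the world's x, y, z in m, then the turn, a rotation vector about the world's x, y, z in degrees, then the closure, from 0 (fully open) to 1 (shut). A call has 1 to 8 rows; each row shifts and turns the pose as measured when the row begins; what a row does not reach is not made up. A row lasts 1/8 s, in which the tool goes at most 62.5 mm and 10.7 degrees, less where a joint would pass 70% of its speed; a pose out of reach is approached as far as the arm can. A call with a gripper value outside its range is refused whole. The fingers move at their own pace and stop on an object; "grip_force" is the grip in N (left out, the last holds). Time passes only in rows, so rows that do not move let the fingers close. It gives the time, the measured TCP pose, the force and the opening at its end, in the units of the state.
- arm.get_state(): the state, without advancing time (a new reading comes with each control period).
- arm.get_image(name): name is "scene" or "top" or "wrist"; returns the picture (420x560x3 uint8, red, green, blue); there is no depth.
- arm.camera_model(name): a dict with "vertical_fov" (degrees; the focal length in pixels is half the picture's height over the tangent of half this angle, whatever the lens; pixels are square), "cx", "cy" (the principal point, pixels), "R" (3x3) and "t" (3): a world point X has camera coordinates R X + t; the wrist camera has in their place "tool_from_camera" (4x4, takes a point from camera to tool coordinates, whose origin is the TCP and whose axes are the tool frame's). Camera axes: x right, y down, z forward; pixel columns grow to the right and rows downward; lengths in m; the calibration is good to about 2 mm. A picture is of the moment at which its call begins: read the wrist's pose just before it. camera_model takes no time and is no camera call.
- arm.sign_off(): hands the job in, once; it reports no verdict.
The state is a dict: "t": time; "joints": joint angles; "joint_vel": joint speeds; "joint_torque": joint torques, N m; "tcp_pos": TCP position; "ee_rot": TCP orientation; "ft_force": force on the tool from outside, world axes, zero at the start; "ft_torque": the same for the moment, N m; "grip_width": opening from 0.0 (shut) to 1.0 (fully open).
Only numpy, scipy, OpenCV 4.12 (cv2) and the standard library are available. Lean on these libraries where they do the work, as an engineer would, in place of code of your own. Each camera call takes 0.05 s, during which the arm holds its last target.

## Working session

There is one attempt and no reset: what is moved stays moved. The work goes in short steps, Python scripts to look and compute and a tool call to move; the robot and the scene stay as the last step left them, time stands still between calls to the robot, and variables do not carry over. Pictures are saved under pics/ and viewed, and the job is handed in when it is done.

Besides the shell and the picture viewer there is one more tool, called after "Request:" as name([rows], argument=value, ...), one row to a line, values as JSON. servo_tool: Moves the arm, as the interface text tells. Its arguments: {"type":"object","properties":{"motion":{"type":"array","items":{"type":"array"}},"grip_force":{"type":"number"}},"required":["motion"]}

```bash
mkdir -p pics; ls; python3 - <<'E'
from bench import arm
import cv2
s=arm.get_state();print({k:s[k] for k in('t','tcp_pos','ee_rot','ft_force','grip_width')})
for n in("scene","top"):
    im=arm.get_image(n);cv2.imwrite(f"pics/{n}0.png",cv2.cvtColor(im,cv2.COLOR_RGB2BGR));print(n,arm.camera_model(n))
print(arm.camera_model("wrist"))
E
```

```text
pics
{'t': 0.0, 'tcp_pos': array([ 0.2383569 , -0.60405141,  0.2302913 ]), 'ee_rot': array([-4.86989819e-04,  8.26780239e-01, -5.62524245e-01, -8.20210372e-04]), 'ft_force': array([-0.32640647, -0.45458243, -0.1150114 ]), 'grip_width': 1.000592068306974}
scene {'vertical_fov': 57.3407991843169, 'cx': 272.34893325188415, 'cy': 202.25384653010718, 'R': array([[-0.72049799,  0.69316353, -0.0201735 ],
       [ 0.40121895,  0.39296025, -0.82740897],
       [-0.56560234, -0.60424048, -0.56123741]]), 't': array([ 0.41463759, -0.18957123,  1.14296   ])}
top {'vertical_fov': 51.77336803497922, 'cx': 280.26652597559604, 'cy': 206.23791035800204, 'R': array([[-0.03809944, -0.99926039, -0.00520541],
       [-0.97913135,  0.0383716 , -0.19957308],
       [ 0.19962521, -0.00250684, -0.97986912]]), 't': array([0.06313276, 0.61492329, 0.91903678])}
{'vertical_fov': 64.21597554870863, 'cx': 280.3010854577632, 'cy': 206.27809641613788, 'tool_from_camera': array([[ 9.99999351e-01,  1.13836994e-03, -5.56368826e-05,
        -9.85359279e-04],
       [-1.05664866e-03,  9.44295730e-01,  3.29096426e-01,
        -8.42894685e-02],
       [ 4.27171150e-04, -3.29096153e-01,  9.44296320e-01,
        -1.41288824e-01],
       [ 0.00000000e+00,  0.00000000e+00,  0.00000000e+00,
         1.00000000e+00]])}
```

View pics/scene0.png

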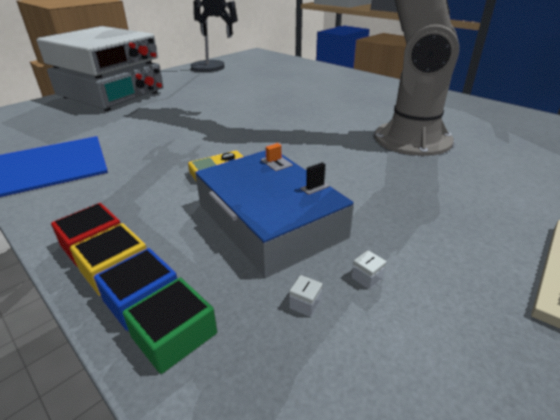

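View pics/top0.png

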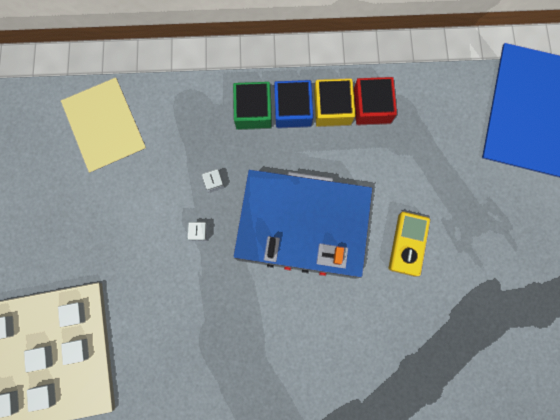

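The top view shows the blue cover around (305,222), the pull at about (272,247), the orange knob at (338,255), the modules at (213,179) and (197,230), and the meter at (410,243). The sockets face the robot. Next I measure these.

```bash
cat > h.py <<'E'
import numpy as np, cv2
from bench import arm
from scipy.spatial.transform import Rotation as Rt
def rot(s):
    w,x,y,z=s['ee_rot'];return Rt.from_quat([x,y,z,w]).as_matrix()
def cam(n,s=None):
    m=arm.camera_model(n);f=210/np.tan(np.radians(m['vertical_fov'])/2)
    if n=="wrist":
        T=np.eye(4);T[:3,:3]=rot(s);T[:3,3]=s['tcp_pos'];W=T@m['tool_from_camera']
        R=W[:3,:3].T;t=-R@W[:3,3]
    else: R,t=np.array(m['R']),np.array(m['t'])
    return f,m['cx'],m['cy'],R,t
def ray(c,u,v):
    f,cx,cy,R,t=c;d=R.T@np.array([(u-cx)/f,(v-cy)/f,1]);return -R.T@t,d
def onz(c,u,v,z):
    o,d=ray(c,u,v);return o+d*(z-o[2])/d[2]
def proj(c,X):
    f,cx,cy,R,t=c;p=R@np.asarray(X)+t;return np.array([cx+f*p[0]/p[2],cy+f*p[1]/p[2]])
def tri(cs,uv):
    A=np.zeros((3,3));b=np.zeros(3)
    for c,(u,v) in zip(cs,uv):
        o,d=ray(c,u,v);d/=np.linalg.norm(d);P=np.eye(3)-d[:,None]*d;A+=P;b+=P@o
    return np.linalg.solve(A,b)
E
python3 - <<'E'
from h import *
im=cv2.imread("pics/top0.png");hsv=cv2.cvtColor(im,cv2.COLOR_BGR2HSV);c=cam("top")
m=cv2.inRange(hsv,(100,120,60),(125,255,255));m[:,450:]=0;m[:150]=0
cn=max(cv2.findContours(m,0,2)[0],key=cv2.contourArea)
hull=cv2.convexHull(cn)
q=cv2.approxPolyDP(hull,6,True)[:,0];print(q.tolist())
P=np.array([onz(c,u,v,.088) for u,v in q]);print(P.round(4))
pts=np.array([onz(c,u,v,.088)[:2] for u,v in hull[:,0]],np.float32)
print(cv2.minAreaRect(pts))
mo=cv2.inRange(hsv,(5,150,120),(16,255,255));mo[:,450:]=0;mo[:200]=0
for k in cv2.findContours(mo,0,2)[0]:
    if cv2.contourArea(k)>20:
        print('or',cv2.minAreaRect(k),[onz(c,*p,.125).round(3)[:2].tolist() for p in cv2.boxPoints(cv2.minAreaRect(k))])
mb=cv2.inRange(hsv,(0,0,0),(180,255,50))
for k in cv2.findContours(mb[200:290,240:300],0,2)[0]:
    if cv2.contourArea(k)>20: print('bl',cv2.minAreaRect(k))
cv2.imwrite("pics/topz.png",cv2.resize(im[150:300,170:450],None,fx=2.8,fy=2.8,interpolation=cv2.INTER_CUBIC))
for n in("top","scene"):
  for (u,v) in ([(212,179),(197,230),(410,243)] if n=="top" else []): print(onz(c,u,v,.04).round(3))
E
```

```text
[[249, 170], [370, 187], [361, 275], [234, 257]]
[[ 0.6974  0.1064  0.088 ]
 [ 0.6475 -0.1617  0.088 ]
 [ 0.4552 -0.1271  0.088 ]
 [ 0.5039  0.1433  0.088 ]]
((0.5755462646484375, -0.010076820850372314), (0.2784355580806732, 0.19972753524780273), 79.21654510498047)
or ((338.4923400878906, 255.06155395507812), (7.938222408294678, 16.37258529663086), 7.125016689300537) [[0.481, -0.066], [0.514, -0.072], [0.512, -0.088], [0.478, -0.082]]
bl ((31.270000457763672, 47.1099967956543), (4.808326244354248, 18.526199340820312), 8.13010311126709)
[0.693 0.197 0.04 ]
[0.573 0.232 0.04 ]
[ 0.524 -0.253  0.04 ]
```

View pics/topz.png

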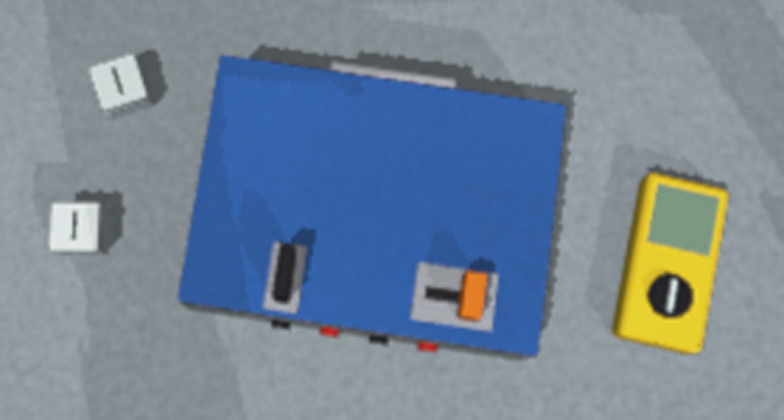

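Request:
servo_tool([
  [[0.02,0.047,0],[0,0,-2.2],0],
  [[0.02,0.047,0],[0,0,-2.2],0],
  [[0.02,0.047,0],[0,0,-2.2],0],
  [[0.02,0.047,0],[0,0,-2.2],0],
  [[0.02,0.047,0],[0,0,-2.2],0],
  [[0.02,0.047,0],[0,0,-2.2],0],
  [[0.02,0.047,0],[0,0,-2.2],0],
  [[0.02,0.047,0],[0,0,-2.2],0],
], grip_force=60)

```text
t: 1.1
tcp_pos: [0.3972, -0.2182, 0.2265]
ee_rot: [-0.0, 0.724, -0.689, -0.003]
ft_force: [0.8, -0.1, 0.9]
grip_width: 0.998
```

Request:
servo_tool([
  [[0.02,0.047,0.008],[0,0,-2.3],0],
  [[0.02,0.047,0.008],[0,0,-2.3],0],
  [[0.02,0.047,0.008],[0,0,-2.3],0],
  [[0.02,0.047,0.008],[0,0,-2.3],0],
  [[0.02,0.047,0.008],[0,0,-2.3],0],
  [[0.02,0.045,0.008],[0,0,-2.3],0],
  [[0,0,0],[0,0,0],0],
  [[0,0,0],[0,0,0],0],
])

```text
t: 2.1
tcp_pos: [0.5177, 0.0755, 0.2737]
ee_rot: [-0.0, -0.636, 0.772, 0.005]
ft_force: [-0.1, 0.4, 0.4]
grip_width: 0.999
```

```bash
cat > look.py <<'E'
from h import *
import sys
n=sys.argv[1];k=sys.argv[2]
s=arm.get_state();im=arm.get_image(n);cv2.imwrite(f"pics/{n}{k}.png",cv2.cvtColor(im,cv2.COLOR_RGB2BGR))
R=rot(s);print(round(s['t'],2),s['tcp_pos'].round(4),'xang',np.degrees(np.arctan2(R[1,0],R[0,0])).round(1),'z',R[:,2].round(3),s['ft_force'].round(1),s['grip_width'])
print('j',np.round(s['joints'],2))
c=cam(n,s)
if n=='wrist':
    hsv=cv2.cvtColor(im,cv2.COLOR_RGB2HSV)
    for nm,X in dict(pull=(.518,.062,.138),latch=(.4957,-.0813,.125)).items(): print(nm,proj(c,X).round(0))
    np.save('/tmp/ws.npy',np.r_[s['tcp_pos'],s['ee_rot']])
E
python3 look.py wrist 1
```

```text
2.1 [0.5177 0.0755 0.2737] xang -101.0 z [-0.006  0.007 -1.   ] [-0.1  0.4  0.4] 0.9985907802822027
j [ 0.19  0.16 -0.47  1.76  0.07  1.24 -2.06]
pull [297. 188.]
latch [460. 178.]
```

View pics/wrist1.png

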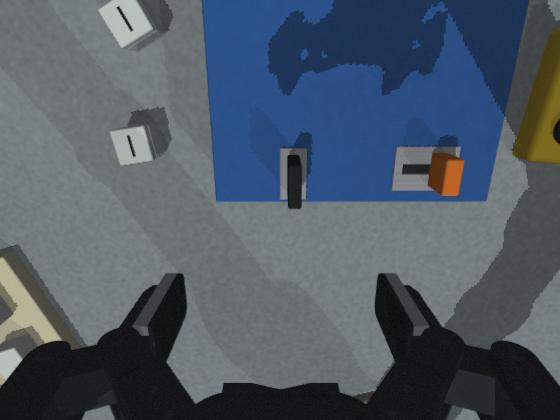

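The wrist view shows the black tab at u 287–302, v 153–208, the orange knob at (446,175), and the cover's front edge at v≈201. My predictions are within about 4 px. I'll refine them.

```bash
python3 - <<'E'
from h import *
a=np.load('/tmp/ws.npy');s=dict(tcp_pos=a[:3],ee_rot=a[3:]);c=cam("wrist",s)
im=cv2.imread("pics/wrist1.png");hsv=cv2.cvtColor(im,cv2.COLOR_BGR2HSV)
mb=cv2.inRange(im,(0,0,0),(45,45,45));mb[:145]=0;mb[215:]=0;mb[:,:270]=0;mb[:,320:]=0
k=max(cv2.findContours(mb,0,2)[0],key=cv2.contourArea);print(cv2.boundingRect(k))
row=[(v,np.nonzero(mb[v])[0][[0,-1]].tolist()) for v in range(156,209,6) if mb[v].any()];print(row)
# top front edge and top rear
for uv in [(294.5,208)]: print('top front edge',onz(c,*uv,.138).round(4))
mo=cv2.inRange(hsv,(3,150,100),(18,255,255));mo[240:]=0
k=max(cv2.findContours(mo,0,2)[0],key=cv2.contourArea);x,y,w,h=cv2.boundingRect(k);print(x,y,w,h)
print([(v,np.nonzero(mo[v])[0][[0,-1]].tolist()) for v in range(y,y+h,5)])
m=cv2.inRange(hsv,(100,120,60),(125,255,255))
k=max(cv2.findContours(m,0,2)[0],key=cv2.contourArea)
for u in (230,260,350,380,470): 
    v=np.nonzero(m[150:230,u])[0][-1]+150.5; print(u,v,onz(c,u,v,.088).round(4))
for v in (150,180):
    r=np.nonzero(m[v])[0];print([onz(c,r[0]-.5,v,.088).round(4),onz(c,r[-1]+.5,v,.088).round(4)])
E
```

```text
(288, 155, 14, 53)
[(156, [288, 298]), (162, [288, 300]), (168, [288, 301]), (174, [288, 301]), (180, [288, 301]), (186, [288, 300]), (192, [288, 300]), (198, [288, 300]), (204, [288, 300])]
top front edge [0.5005 0.0674 0.138 ]
441 159 23 36
[(159, [449, 461]), (164, [446, 463]), (169, [445, 462]), (174, [444, 461]), (179, [444, 460]), (184, [443, 459]), (189, [442, 458]), (194, [442, 457])]
230 201.5 [0.5018 0.1329 0.088 ]
260 201.5 [0.496  0.1025 0.088 ]
350 200.5 [0.4796 0.0114 0.088 ]
380 200.5 [ 0.4738 -0.0188  0.088 ]
470 200.5 [ 0.4565 -0.1093  0.088 ]
[array([0.5568, 0.137 , 0.088 ]), array([ 0.5044, -0.1347,  0.088 ])]
[array([0.527 , 0.1428, 0.088 ]), array([ 0.4749, -0.1285,  0.088 ])]
```

Request:
servo_tool([
  [[0.001,-0.012,-0.03],[0,0,0.3],0],
  [[0,0,-0.04],[0,0,0],0.4],
  [[0,0,-0.04],[0,0,0],0.5],
  [[0,0,-0.03],[0,0,0],0.5],
  [[0,0,0],[0,0,0],0.5],
])

```text
t: 2.78
tcp_pos: [0.5167, 0.0545, 0.13]
ee_rot: [-0.001, -0.633, 0.774, 0.003]
ft_force: [-0.2, -0.3, -1.0]
grip_width: 0.5
```

```bash
python3 look.py wrist 2
```

```text
2.77 [0.5167 0.0545 0.13  ] xang -101.4 z [-0.006  0.003 -1.   ] [-0.2 -0.3 -1. ] 0.5000093525383468
j [ 0.19  0.3  -0.44  1.94  0.15  0.94 -2.1 ]
pull [265. 284.]
latch [562. 258.]
```

View pics/wrist2.png

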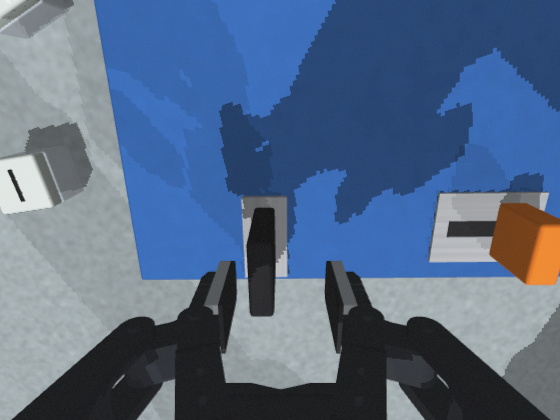

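Request:
servo_tool([
  [[0.002,0.009,0],[0,0,0.5],0.5],
  [[0,0,0],[0,0,0],0.5],
  [[0,0,-0.016],[0,0,0],0.5],
  [[0,0,-0.014],[0,0,0],0.5],
  [[0,0,0],[0,0,0],0.5],
])

```text
t: 3.45
tcp_pos: [0.5227, 0.0642, 0.1034]
ee_rot: [0.003, -0.636, 0.771, -0.0]
ft_force: [0.0, 1.1, 0.2]
grip_width: 0.501
```

```bash
python3 look.py wrist 3
```

```text
3.45 [0.5227 0.0642 0.1034] xang -101.0 z [ 0.005  0.004 -1.   ] [0.  1.1 0.2] 0.5014060279151616
j [ 0.16  0.34 -0.44  1.96  0.18  0.88 -2.13]
pull [289. 330.]
latch [636. 300.]
```

View pics/wrist3.png

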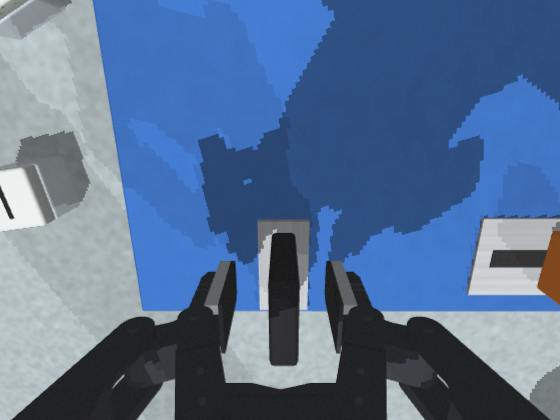

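The tab (u 270–299) now sits centred between the pads. I lower a little and close.

Request:
servo_tool([
  [[-0.002,-0.001,-0.005],[0,0,0],0.5],
  [[0,0,0],[0,0,0],0.8],
  [[0,0,0],[0,0,0],1],
  [[0,0,0],[0,0,0],1],
  [[0,0,0],[0,0,0],1],
  [[0,0,0],[0,0,0],1],
], grip_force=60)

```text
t: 4.25
tcp_pos: [0.5215, 0.0632, 0.0991]
ee_rot: [0.004, -0.637, 0.771, -0.001]
ft_force: [0.2, -0.3, -0.8]
grip_width: 0.134
```

Request:
servo_tool([
  [[0,0,0.002],[0,0,0],1],
  [[0,0,0.002],[0,0,0],1],
  [[0,0,0.002],[0,0,0],1],
])

```text
t: 4.62
tcp_pos: [0.5225, 0.063, 0.1033]
ee_rot: [0.005, -0.637, 0.771, -0.001]
ft_force: [5.4, 0.3, -11.3]
grip_width: 0.132
```

Request:
servo_tool([
  [[0,0,0.002],[0,0,0],1],
  [[0,0,0.003],[0,0,0],1],
])

```text
t: 4.88
tcp_pos: [0.5226, 0.0631, 0.1037]
ee_rot: [0.006, -0.637, 0.771, 0.0]
ft_force: [12.4, 3.4, -29.7]
grip_width: 0.134
```

Lift stopped at 4.5 mm while the force rose to 30 N, so the cover is caught. I lower it, release, and go to the latch.

Request:
servo_tool([
  [[-0.0005,0,-0.002],[0,0,0],1],
  [[0,0,-0.002],[0,0,0],1],
  [[0,0,-0.001],[0,0,0],1],
  [[0,0,0],[0,0,0],1],
])

```text
t: 5.38
tcp_pos: [0.5215, 0.0633, 0.0996]
ee_rot: [0.005, -0.637, 0.771, -0.0]
ft_force: [0.2, 1.0, -1.8]
grip_width: 0.137
```

Request:
servo_tool([
  [[0,0,0],[0,0,0],0.5],
  [[0,0,0],[0,0,0],0.5],
  [[0,0,0.035],[0,0,0],0.5],
  [[0,0,0.035],[0,0,0],0.5],
  [[-0.008,-0.047,0],[0,0,0],0.5],
  [[-0.008,-0.047,0],[0,0,0],0.5],
  [[-0.008,-0.044,0],[0,0,0],0.5],
  [[0,0,0],[0,0,0],0.5],
])

```text
t: 6.38
tcp_pos: [0.4979, -0.0779, 0.1734]
ee_rot: [0.007, -0.637, 0.771, -0.001]
ft_force: [0.2, 1.1, -0.1]
grip_width: 0.504
```

```bash
python3 look.py wrist 4
```

```text
6.38 [ 0.4979 -0.0779  0.1734] xang -100.9 z [ 0.011  0.008 -1.   ] [ 0.2  1.1 -0.1] 0.5040862174557367
j [ 0.41  0.2  -0.38  1.95  0.08  1.   -1.76]
pull [ 43. 252.]
latch [288. 236.]
```

View pics/wrist4.png

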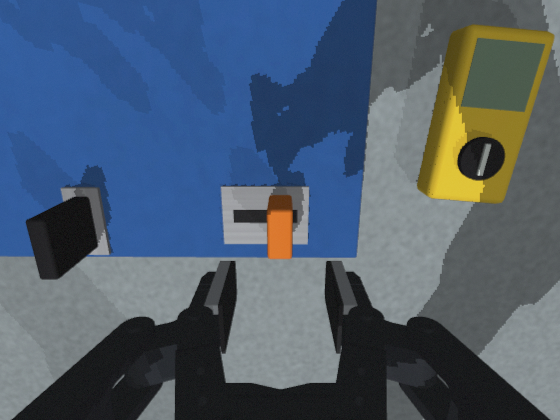

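The knob is centred (u≈280) between the fingers. I descend, close and check.

Request:
servo_tool([
  [[0,0,-0.03],[0,0,0],0.5],
  [[0,0,-0.03],[0,0,0],0.5],
  [[0,0,-0.014],[0,0,0],0.5],
  [[0,0,0],[0,0,0],0.6],
  [[0,0,0],[0,0,0],1],
  [[0,0,0],[0,0,0],1],
  [[0,0,0],[0,0,0],1],
], grip_force=40)

```text
t: 7.3
tcp_pos: [0.5014, -0.0706, 0.1004]
ee_rot: [0.01, -0.64, 0.768, -0.001]
ft_force: [0.9, -0.2, -4.1]
grip_width: 0.179
```

Request:
servo_tool([
  [[0.001,0.006,-0.002],[0,0,0],1],
  [[0.001,0.006,0],[0,0,0],1],
  [[0.001,0.005,0],[0,0,0],1],
  [[0,0,0],[0,0,0],1],
])

```text
t: 7.8
tcp_pos: [0.5045, -0.0543, 0.1001]
ee_rot: [0.01, -0.64, 0.769, -0.002]
ft_force: [0.2, 0.6, -1.9]
grip_width: 0.181
```

Request:
servo_tool([
  [[0,0.004,0],[0,0,0],1],
  [[0,0.004,0],[0,0,0],1],
])

```text
t: 8.05
tcp_pos: [0.5048, -0.0525, 0.1001]
ee_rot: [0.007, -0.639, 0.769, -0.006]
ft_force: [-0.5, -10.6, -2.4]
grip_width: 0.175
```

Request:
servo_tool([
  [[0,0.003,0],[0,0,0],1],
  [[0,-0.001,0],[0,0,0],1],
  [[0,0,0],[0,0,0],1],
])

```text
t: 8.43
tcp_pos: [0.5048, -0.0527, 0.1001]
ee_rot: [0.006, -0.638, 0.77, -0.007]
ft_force: [-1.2, -2.3, -1.2]
grip_width: 0.18
```

Request:
servo_tool([
  [[0,0,0],[0,0,0],0.5],
  [[0,0,0],[0,0,0],0.5],
  [[0,0,0.03],[0,0,0],0.5],
  [[0,0,0.03],[0,0,0],0.5],
  [[0.005,0.03,0.01],[0,0,0],0.5],
  [[0.008,0.045,0],[0,0,0],0.5],
  [[0.004,0.03,0],[0,0,0],0.5],
  [[0,0,0],[0,0,0],0.5],
])

```text
t: 9.43
tcp_pos: [0.5255, 0.0593, 0.1754]
ee_rot: [0.011, -0.639, 0.769, -0.008]
ft_force: [-0.1, 0.1, -0.2]
grip_width: 0.5
```

```bash
python3 look.py wrist 5
```

```text
9.43 [0.5255 0.0593 0.1754] xang -100.6 z [ 0.028  0.003 -1.   ] [-0.1  0.1 -0.2] 0.4997570412933104
j [ 0.2   0.24 -0.46  1.9   0.13  1.   -2.07]
pull [279. 255.]
latch [512. 240.]
```

View pics/wrist5.png

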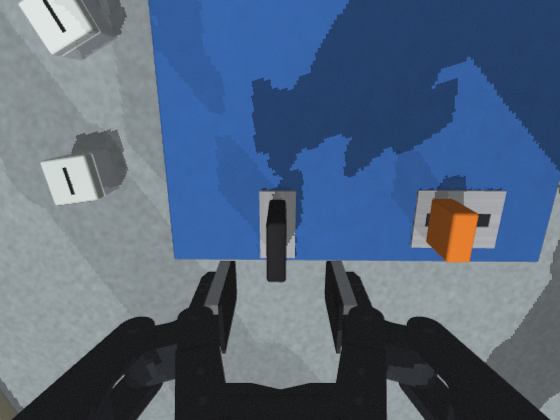

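```bash
cat > k.py <<'E'
from h import *
im=cv2.imread("pics/wrist5.png");a=np.load('/tmp/ws.npy');c=cam("wrist",dict(tcp_pos=a[:3],ee_rot=a[3:]))
hsv=cv2.cvtColor(im,cv2.COLOR_BGR2HSV);mo=cv2.inRange(hsv,(3,150,60),(18,255,255));mo[300:]=0
k=max(cv2.findContours(mo,0,2)[0],key=cv2.contourArea);q=cv2.approxPolyDP(cv2.convexHull(k),2,True)[:,0];print(q.tolist())
C=np.array([.5755,-.0101]);th=np.radians(-10.8);ex=np.array([np.cos(th),np.sin(th)]);ey=np.array([-ex[1],ex[0]])
for u,v in q:
    P=onz(c,u,v,.125)[:2]-C;print((u,v),'box xy at top height',(P@ex).round(4),(P@ey).round(4))
P=np.array(onz(c,276.5,280,.138)[:2])-C;print('pull top front',P@ex,P@ey)
cv2.imwrite("pics/k.png",cv2.resize(im[170:280,400:520],None,fx=5,fy=5,interpolation=cv2.INTER_NEAREST))
E
python3 k.py
```

```text
[[434, 199], [451, 199], [478, 215], [468, 261], [447, 261], [427, 241]]
(np.int32(434), np.int32(199)) box xy at top height -0.0386 -0.0327
(np.int32(451), np.int32(199)) box xy at top height -0.0386 -0.0429
(np.int32(478), np.int32(215)) box xy at top height -0.0486 -0.0609
(np.int32(468), np.int32(261)) box xy at top height -0.0797 -0.0603
(np.int32(447), np.int32(261)) box xy at top height -0.0798 -0.0469
(np.int32(427), np.int32(241)) box xy at top height -0.0661 -0.0323
pull top front -0.08704082546642376 0.06174169702304131
```

View pics/k.png

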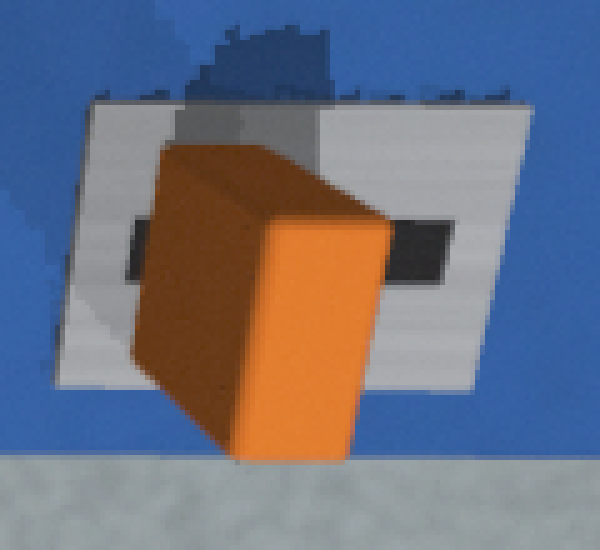

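The knob's top centre is at box y ≈ −55 mm, against −57 mm nominal for full travel. It also met a hard stop, so the latch is fully over. I go back onto the pull.

Request:
servo_tool([
  [[-0.004,0.003,-0.015],[0,1.5,0],0.5],
  [[0,0,-0.015],[0,0,0],0.5],
  [[0,0,0],[0,0,0],0.5],
], grip_force=80)

```text
t: 9.85
tcp_pos: [0.5201, 0.0567, 0.1419]
ee_rot: [-0.002, -0.636, 0.772, 0.001]
ft_force: [0.2, 0.2, 0.3]
grip_width: 0.504
```

Request:
servo_tool([
  [[0.001,0.006,0],[0,0,0],0.5],
  [[0,0,0],[0,0,0],0.5],
])

```text
t: 10.1
tcp_pos: [0.5212, 0.0624, 0.1416]
ee_rot: [-0.002, -0.636, 0.772, 0.001]
ft_force: [-0.1, 0.1, -0.0]
grip_width: 0.502
```

Request:
servo_tool([
  [[0,0,-0.016],[0,0,0],0.5],
  [[0,0,-0.016],[0,0,0],0.5],
  [[0,0,-0.009],[0,0,0],0.5],
  [[0,0,0],[0,0,0],0.5],
])

```text
t: 10.6
tcp_pos: [0.5208, 0.0622, 0.0975]
ee_rot: [-0.002, -0.636, 0.772, 0.001]
ft_force: [0.5, 0.4, -0.7]
grip_width: 0.495
```

Request:
servo_tool([
  [[0,0.001,0],[0,0,0],0.8],
  [[0,0,0],[0,0,0],1],
  [[0,0,0],[0,0,0],1],
  [[0,0,0],[0,0,0],1],
  [[0,0,0],[0,0,0],1],
], grip_force=80)

```text
t: 11.22
tcp_pos: [0.521, 0.0632, 0.0978]
ee_rot: [-0.002, -0.636, 0.772, 0.001]
ft_force: [-0.5, 0.3, -2.4]
grip_width: 0.126
```

```bash
cat > lift.py <<'E'
from h import *
import sys
step=float(sys.argv[1]);n=int(sys.argv[2])
s=arm.get_state();R=rot(s);C=np.array([.5755,-.0101]);th=np.radians(-10.8);ex=np.array([np.cos(th),np.sin(th),0]);ey=np.array([-ex[1],ex[0],0])
H=np.r_[C,.08]+.1*ex
g=s['tcp_pos']-.019*R[:,2]
def ang(g): d=g-H;return np.arctan2(d[2],-(d@ex))
A0=np.arctan2(.0978+.019-.08,.1672)
a=A0-0;cov=ang(g)-A0;r=np.hypot((g-H)@ex,g[2]-H[2])
tilt=np.arctan2(-(R[:,2]@ex),-R[2,2])
print('t',round(s['t'],2),'cover deg',np.degrees(cov).round(2),'r',r.round(4),'tilt',np.degrees(tilt).round(2),'lat z',(R[:,2]@ey).round(3),'xang',np.degrees(np.arctan2(R[1,0],R[0,0])).round(2),'y lat',((g-H)@ey).round(4),'F',s['ft_force'].round(1),'T',s['ft_torque'].round(2),'w',round(s['grip_width'],3))
print('j',np.round(s['joints'],2))
# nominal path
ratio=float(sys.argv[3]) if len(sys.argv)>3 else 1
r0=np.hypot(.1672,.0368);pos=s['tcp_pos'].copy();lat=(g-H)@ey
for i in range(1,n+1):
    c=cov+np.radians(step)*i;t=tilt+(ratio*c-tilt)*i/n
    G=H+lat*ey+r0*(-np.cos(c+A0)*ex+np.array([0,0,np.sin(c+A0)]))
    zt=np.array([0,0,-1])*np.cos(t)-ex*np.sin(t)
    p=G+.019*zt;print((p-pos).round(4).tolist(),'turn',(np.degrees((ratio*c-tilt)/n)*ey[:2]).round(2).tolist());pos=p
E
python3 lift.py 2.5 4
```

```text
t 11.22 cover deg 0.01 r 0.1712 tilt 0.2 lat z -0.002 xang -101.02 y lat 0.0618 F [-0.5  0.3 -2.4] T [ 0.07 -0.03  0.13] w 0.126
j [ 0.16  0.35 -0.44  1.96  0.19  0.87 -2.14]
[0.0016, -0.0003, 0.0073] turn [0.11, 0.57]
[0.0014, -0.0003, 0.0072] turn [0.23, 1.18]
[0.0013, -0.0003, 0.0072] turn [0.34, 1.8]
[0.0013, -0.0002, 0.0072] turn [0.46, 2.41]
```

Request:
servo_tool([
  [[0.001,0,0.007],[0.45,2.4,0],1],
  [[0.001,0,0.007],[0.45,2.4,0],1],
  [[0.001,0,0.007],[0.45,2.4,0],1],
  [[0.002,0,0.007],[0.45,2.4,0],1],
])

```text
t: 11.72
tcp_pos: [0.5262, 0.0621, 0.1261]
ee_rot: [-0.057, -0.634, 0.769, 0.067]
ft_force: [-1.8, -1.1, -1.9]
grip_width: 0.127
```

```bash
sed -i "s/ratio\*c-tilt)\/n)/ratio*(cov+np.radians(step)*n)-tilt)\/n)/; s/t=tilt+(ratio\*c-tilt)\*i\/n/t=tilt+(ratio*(cov+np.radians(step)*n)-tilt)*i\/n/" lift.py; python3 lift.py 3 6
```

```text
t 11.72 cover deg 9.79 r 0.1713 tilt 10.12 lat z -0.003 xang -100.98 y lat 0.0618 F [-1.8 -1.1 -1.9] T [ 0.05 -0.23  0.14] w 0.127
j [ 0.19  0.42 -0.45  1.8   0.12  1.13 -2.06]
[0.0027, -0.0005, 0.0084] turn [0.55, 2.89]
[0.003, -0.0006, 0.0083] turn [0.55, 2.89]
[0.0034, -0.0007, 0.0081] turn [0.55, 2.89]
[0.0039, -0.0007, 0.0079] turn [0.55, 2.89]
[0.0043, -0.0008, 0.0077] turn [0.55, 2.89]
[0.0046, -0.0009, 0.0074] turn [0.55, 2.89]
```

Request:
servo_tool([
  [[0.0027,-0.0005,0.0084],[0.55,2.8,0],1],
  [[0.003,-0.0006,0.0083],[0.55,2.8,0],1],
  [[0.0034,-0.0007,0.0081],[0.55,2.8,0],1],
  [[0.0039,-0.0007,0.008],[0.55,2.8,0],1],
])

```text
t: 12.22
tcp_pos: [0.539, 0.0597, 0.1588]
ee_rot: [-0.122, -0.625, 0.757, 0.146]
ft_force: [-0.6, 0.6, -2.2]
grip_width: 0.129
```

```bash
python3 lift.py 3 4 0.95
```

```text
t 12.22 cover deg 21.8 r 0.1715 tilt 21.92 lat z -0.001 xang -100.95 y lat 0.0617 F [-0.6  0.6 -2.2] T [ 0.04 -0.65  0.03] w 0.129
j [ 0.19  0.53 -0.44  1.59  0.07  1.42 -2.02]
[0.0046, -0.0009, 0.0074] turn [0.48, 2.5]
[0.0048, -0.0009, 0.0074] turn [0.48, 2.5]
[0.0051, -0.001, 0.0071] turn [0.48, 2.5]
[0.0055, -0.001, 0.0068] turn [0.48, 2.5]
```

Request:
servo_tool([
  [[0.0045,-0.0009,0.0075],[0.4,2.1,0],1],
  [[0.0048,-0.0009,0.0074],[0.4,2.1,0],1],
  [[0.005,-0.001,0.0072],[0.4,2.1,0],1],
  [[0.0054,-0.001,0.007],[0.4,2.1,0],1],
])

```text
t: 12.72
tcp_pos: [0.5547, 0.0567, 0.1835]
ee_rot: [-0.174, -0.613, 0.742, 0.208]
ft_force: [-2.4, -0.3, -6.7]
grip_width: 0.127
```

```bash
python3 lift.py 2.8 4 0.87
```

```text
t 12.72 cover deg 31.81 r 0.1717 tilt 31.5 lat z -0.002 xang -100.89 y lat 0.0617 F [-2.4 -0.3 -6.7] T [ 0.21 -0.39 -0.08] w 0.127
j [ 0.18  0.64 -0.43  1.41  0.04  1.65 -2.  ]
[0.0058, -0.0011, 0.0058] turn [0.28, 1.45]
[0.0057, -0.0011, 0.0058] turn [0.28, 1.45]
[0.006, -0.0011, 0.0055] turn [0.28, 1.45]
[0.0063, -0.0012, 0.0052] turn [0.28, 1.45]
```

Request:
servo_tool([
  [[0.0058,-0.0011,0.0062],[0.38,2.0,0],1],
  [[0.0058,-0.0011,0.006],[0.38,2.0,0],1],
  [[0.006,-0.0012,0.0057],[0.38,2.0,0],1],
  [[0.0063,-0.0012,0.0054],[0.38,2.0,0],1],
])

```text
t: 13.22
tcp_pos: [0.5732, 0.0531, 0.2042]
ee_rot: [-0.225, -0.597, 0.722, 0.269]
ft_force: [-3.9, -0.9, -3.6]
grip_width: 0.128
```

```bash
python3 lift.py 1 4 0.95
```

```text
t 13.22 cover deg 41.31 r 0.1718 tilt 41.02 lat z -0.003 xang -100.76 y lat 0.0617 F [-3.9 -0.9 -3.6] T [ 0.27 -0.09 -0.21] w 0.128
j [ 0.17  0.76 -0.42  1.23  0.01  1.87 -2.01]
[0.0026, -0.0004, 0.0013] turn [0.09, 0.5]
[0.0023, -0.0004, 0.0018] turn [0.09, 0.5]
[0.0023, -0.0004, 0.0018] turn [0.09, 0.5]
[0.0023, -0.0004, 0.0017] turn [0.09, 0.5]
```

Request:
servo_tool([
  [[0.0027,-0.0005,0.002],[0.15,0.8,0],1],
  [[0.0027,-0.0005,0.002],[0.15,0.8,0],1],
  [[0.0025,-0.0005,0.002],[0.1,0.6,0],1],
  [[0,0,0],[0,0,0],1],
  [[0,0,0],[0,0,0],1],
])

```text
t: 13.85
tcp_pos: [0.5791, 0.052, 0.2096]
ee_rot: [-0.24, -0.591, 0.715, 0.286]
ft_force: [-3.4, -0.8, -1.2]
grip_width: 0.131
```

```bash
python3 lift.py 1 1 0.95; python3 look.py scene 6; python3 look.py wrist 6; python3 look.py top 6 >/dev/null
```

```text
t 13.85 cover deg 44.07 r 0.1719 tilt 43.82 lat z -0.004 xang -100.7 y lat 0.0617 F [-3.4 -0.8 -1.2] T [ 0.26 -0.11 -0.26] w 0.131
j [ 0.16  0.8  -0.42  1.17 -0.    1.93 -2.01]
[0.0031, -0.0005, 0.0008] turn [-0.19, -0.99]
13.85 [0.5791 0.052  0.2096] xang -100.7 z [-0.681  0.126 -0.722] [-3.4 -0.8 -1.2] 0.13147285306133072
j [ 0.16  0.8  -0.42  1.17 -0.    1.93 -2.01]
13.9 [0.5791 0.0519 0.2096] xang -100.7 z [-0.681  0.126 -0.722] [-4.1  0.1 -2.1] 0.13224247271636883
j [ 0.16  0.8  -0.42  1.17 -0.    1.93 -2.01]
pull [282. 204.]
latch [476. 185.]
```

View pics/scene6.png

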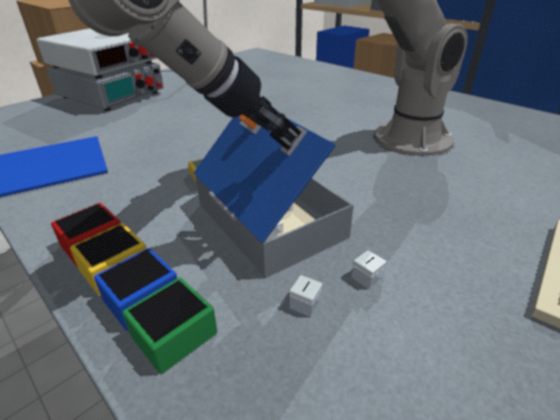

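View pics/wrist6.png

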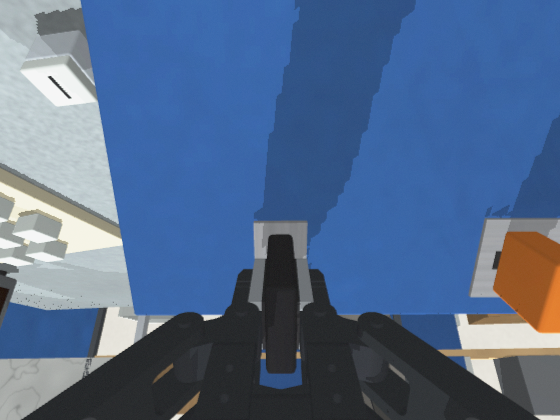

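View pics/top6.png

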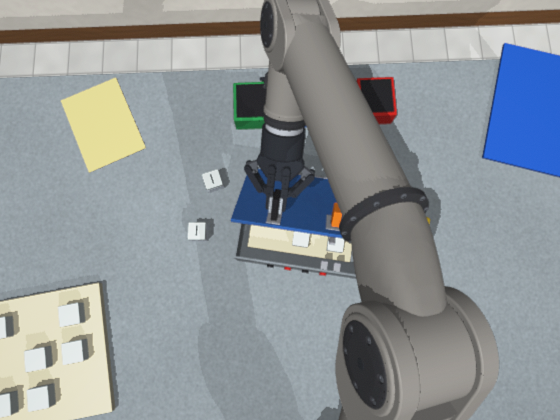

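The pictures show the cover raised and held by the pull. The pads are on the tab at wrist (281,270), the knob is over at its left end, and the modules are unchanged at top view (213,179) and (197,230). I'll do a short hold check before handing in.

Request:
servo_tool([
  [[0.0008,-0.0002,0.0008],[0,0.3,0],1],
  [[0,0,0],[0,0,0],1],
  [[0,0,0],[0,0,0],1],
  [[0,0,0],[0,0,0],1],
])

```text
t: 14.5
tcp_pos: [0.5799, 0.0518, 0.2102]
ee_rot: [-0.242, -0.591, 0.714, 0.288]
ft_force: [-4.9, -0.6, -2.8]
grip_width: 0.13
```

```bash
python3 lift.py 1 1 0.95; python3 - <<'E'
import cv2,numpy as np
a=cv2.imread('pics/top0.png');b=cv2.imread('pics/top6.png')
for n,(x0,x1,y0,y1) in dict(A=(200,226,166,192),B=(185,209,218,242)).items():
    r=[]
    for im in(a,b):
        m=(im[y0:y1,x0:x1].min(2)>190).astype(np.uint8);M=cv2.moments(m,True);r.append((round(x0+M['m10']/M['m00'],2),round(y0+M['m01']/M['m00'],2)))
    print(n,r)
a=cv2.imread('pics/scene0.png')[145:190,185:250];b=cv2.imread('pics/scene6.png')[145:190,185:250]
for im in(a,b):
    h=cv2.cvtColor(im,cv2.COLOR_BGR2HSV);m=cv2.inRange(h,(20,120,80),(35,255,255));ys,xs=np.nonzero(m);print('meter scene',xs.min()+185,ys.min()+145,ys.max()+145)
E
```

```text
t 14.5 cover deg 44.41 r 0.1719 tilt 44.13 lat z -0.005 xang -100.71 y lat 0.0617 F [-4.9 -0.6 -2.8] T [ 0.35 -0.11 -0.21] w 0.13
j [ 0.16  0.8  -0.41  1.16 -0.    1.94 -2.01]
[0.0031, -0.0005, 0.0008] turn [-0.19, -0.97]
A [(211.46, 178.92), (211.65, 179.0)]
B [(195.89, 230.52), (195.98, 230.78)]
meter scene 189 151 178
meter scene 189 162 178
```

```bash
python3 - <<'E'
from bench import arm
print(arm.sign_off())
E
```

```text
the job is handed in; nothing more can be done
None
```

I handed the job in with the cover raised to about 44° and the fingers still holding it by the pull, at 14.5 s of the 54 s allowed.

- **Tug:** With the latch where it was, the cover rose 4.5 mm and stopped hard at about 30 N, so it was caught. I lowered it and let go.
- **Latch:** I slid the orange knob left until it hit its hard stop at about 11 N. The wrist picture put the knob at box y ≈ −55 mm, against −57 mm for full travel, which agrees within measuring error. When I closed on the knob, the tool had already drifted about 7 mm left and probably took the knob with it. That is the direction it had to go, and the cover was down.
- **Lift:** I gripped the pull again at 80 N, and the cover came up freely. The last check, worked out from the arm's position, gave a cover angle of 44.4°. The tool was tilted 44.1°, the wrist force was about 6 N and the grip was steady on the tab.
- **Surroundings:** Both modules moved less than 0.3 px between the first and last top views. The raised cover and the arm hide most of the meter in the last pictures. Its visible left and lower edges are unchanged, but I could not check the rest of it.

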